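# Fasten the hasp, then hold the sample case's lid at the gauge mark

### The arm

A 6-joint arm with a two-finger parallel gripper is mounted at the origin on the work surface. World frame = base frame: x ahead of the robot, y to its left, z up, the work surface at z = 0. Lengths are in m, angles in rad, forces in N, time in s.
With the tool pointing down it reaches from about 0.35 to 0.725 m from the base axis. Payload 6 kg.
Tool frame: the origin (TCP) lies midway between the tips of the shut fingers; the grasp point (between the pads) lies 19 mm behind it; z points along the fingers, y is the line along which they close (so a half turn about z gives the same grasp; the last joint's range is limited). The gripper opens to 85 mm and grips with 20 to 120 N. Pads are 22 mm wide; open, the fingers measure 114 mm over their backs; the gripper's body (76 mm by 85 mm) begins 54 mm behind the grasp point. The pads swing forward as they close: fully open they stand 13 mm farther back than shut.
Start: joints at [1.615, 0.04, 0.085, 0, -1.615, -0.334], TCP at [0.171, 0.575, 0.199] pointing down, gripper open.
Joint ranges: [-2.56, 2.56], [-1.29, 2.01], [-1.08, 1.49], [-3.29, 1.98], [-2.81, -0.18], [-2.99, 2.99]. Speed limits (rad/s): [2.57, 2.57, 3.01, 3.14, 3.14, 3.14].

### API

Orientations are given as a unit quaternion [w, x, y, z].
In Python, from station import ctrl, sensors, optics, ticket gives the robot as it stands. Calls block until the motion is done:
- ctrl.move_ptp(position, orientation): joint-space move of the TCP to a pose.
- ctrl.move_linear(position, frame=None, vel=0.15): straight line of the TCP; frame=None keeps the orientation; vel is the mean speed in m/s.
- ctrl.move_j(angles): joint-space move.
- ctrl.set_gripper(opening, squeeze=None): finger opening in m; squeeze is the grip in N (None keeps the last); returns when the fingers have stopped.
- ctrl.sleep(seconds).
- ctrl.inverse_kinematics(position, orientation): joint angles nearest the present ones, or None.
- sensors.read_state(): the state.
- optics.grab_frame(name): name is "scene" or "top" or "wrist"; returns a dict with "img" (480x640x3 uint8, red, green, blue), "fov_y" (degrees; the focal length in pixels is half the picture's height over the tangent of half this angle, whatever the lens; pixels are square), "cx", "cy" (the principal point, pixels), "world_to_cam" (4x4, takes a point from world to camera coordinates). Camera axes: x right, y down, z forward; pixel columns grow to the right and rows downward; lengths in m; the calibration is good to about 2 mm. A picture is of the moment at which its call begins. There is no depth.
A pose or a line that the arm cannot do raises ctrl.IKError and nothing moves.
- ticket.finish_job(): hands the job in; it is judged then, once.
The state is a dict: "t": time; "joints": joint angles; "joint_velocities": joint speeds; "joint_efforts": joint torques, N m; "eef_pos": TCP position; "tool_rot": TCP orientation; "contact_force": force on the tool from outside, world axes, zero at the start; "wrist_torque": the same for the moment, N m; "finger_gap": finger opening in m; "grip_force": force on a finger pad.
Only numpy, scipy, OpenCV 4.12 (cv2) and the standard library are available. Lean on these libraries where they do the work, as an engineer would, in place of code of your own. Each camera call takes 0.05 s, during which the arm holds its last target. There are 200 camera calls.

### The job

On the blue sample case, first swing the steel hasp of the small compartment over and right down until it lies flat in its catch, and leave it fastened. Then lift the big lid until it is in line with the gauge pointer beside the case, and hold it there with the fingers, still, so that the card inside it can be photographed: finish while holding it, do not let go. Do not shift the pointer or the other things on the desk.

Things in the scene. Friction and masses are not known exactly. Their poses are not given: they have to be found in the camera images.
- case: Blue sample case, immovable, 200 (x) x 340 (y) x 80 mm high. Origin: centre of its underside; x to the back (lid hinge), y to the hasp end, z up. Big compartment y -170 to 50 mm under the hinged lid; small one y 50 to 170 mm under a fixed top, upper face at z 85 mm. On that a steel catch stud, diameter 7, at x -40, y 115 mm, reaches z 106 mm. Lid, pointer and hasp are mounted on it.
- lid: Big lid, a blue panel 200 x 216 x 6 mm, 0.25 to 0.5 kg. Origin: on its hinge axis (along case y, at case x 100, y -60, z 85 mm). Its x axis lies in the panel, from the front edge to the hinge; z is the panel's normal. Starts shut (level); its front edge lifts, at most 1.4 rad. Nothing holds it up: let go, it falls shut.
- lid_bar (a point): Middle of the lid's pull bar: a U of round bar 12 mm thick lying in the panel's plane and standing out from its front edge. The straight part is 110 mm long, parallel to the hinge, 245 mm from the hinge axis, with a 39 mm gap to the panel, so fingers pass down on both sides of it. Lid shut: 85 mm above the desk, 45 mm before the case's front. Same axes as the lid.
- pointer (a joint): Angle of the gauge pointer, rad, about the lid's hinge axis: 0 level, growing upwards as the lid opens; set at 0.5 to 0.95. It is the angle to which the lid must be lifted. Held by a stiff friction hinge; must not be moved.
- pointer_tip (a point): Tip of the gauge pointer: a flat steel arm 12 x 8 mm thick with a diamond-shaped end, 26 mm outside the case's -y end wall, turning about the lid's hinge axis; the tip is 210 mm from that axis. Beside it a dark wire quadrant with ticks. Its x axis runs along the arm to the hinge. At the mark, the lid's side edge is in line with the arm.
- hasp (a joint): Angle of the hasp, rad: 0 closed, lying flat with the catch stud through its slot (its stop); grows as it opens: 1.57 upright, 2.4 leaning outwards at most; starts at 1.8 to 2.3. Stiff hinge (0.035 N m): it stays where it is left, so it must be swung all the way down.
- hasp_tip (a point): Middle of the hasp's free end. The hasp is a steel plate 40 mm wide, 65 mm long from its hinge axis, 4 mm thick; the slot lies 42 to 58 mm from the hinge axis, plain plate from there to the hinge. Closed, its top face is 94 mm above the desk.
- hasp_hinge (a point): Middle of the hasp's hinge axis, 92 mm above the desk, over the case's +y end wall (case x -40, y 165 mm); the axis runs along case x. Closed, the hasp reaches from here towards the case's -y over the small compartment; open, it leans out towards +y.
- mouse: Bystander, leave it alone: grey computer mouse, 105 x 60 x 33 mm, in front of the case (robot's side). Origin: centre of its underside.
- stapler: Bystander, leave it alone: black stapler, 130 x 35 x 53 mm, in front of the case. Origin: centre of its underside.
- jar: Bystander, leave it alone: small glass jar, diameter 48, height 70 mm, standing beside the case on its hasp side, towards the back. Origin: centre of its underside.
- carton: Bystander, leave it alone: yellow carton, 50 x 45 x 30 mm, lying on the small compartment's shut top, behind the hasp. Origin: centre of its underside.
- flask: Bystander, leave it alone: white drinking flask, diameter 70, height 215 mm, back right of the case. Origin: centre of its underside.
- pen_cup: Bystander, leave it alone: dark round cup of pens, diameter 76, height 100 mm (pens to 155 mm), right of the case. Origin: centre of its underside.
- tissue_box: Bystander, leave it alone: tissue box, 120 x 210 x 75 mm, near right. Origin: centre of its underside.

How it is judged:
On the way, in this order (a step that is already met when the one before it is completed fails the run):
1. the hasp lies closed in its catch (value of joint hasp below 0.07 rad), for 0.2 s.
2. the lid is at the pointer's angle, carried by the fingers (value of joint hasp below 0.07 rad and angle between the x axis of lid_bar and the x axis of pointer_tip, either way round below 0.07 rad and contact force between the fingers and lid above 0.4 N and angular speed of lid below 0.08 rad/s), for 0.3 s.
At the end, for the whole second after the job is handed in: The hasp is closed (within 0.07 rad of its stop); the big lid is in line with the pointer within 0.07 rad (4 degrees) and still (under 0.08 rad/s), and the fingers are in contact with it (over 0.4 N) and hold it up (all of step 2); the arm keeps its last pose, push and grip.
It fails at once if the gauge pointer was shifted (over 8 mm at its tip) (distance of pointer_tip from where it was at the start of the episode above 0.008 m).
It fails at once if one of the other things on the desk was shifted (over 30 mm) (distance of any of mouse, stapler, jar, carton, flask, pen_cup, tissue_box from where it was at the start of the episode above 0.03 m).
It also fails if it takes over 53 s, if anything falls off the work surface, if the arm or the gripper's body presses on something with over 40 N, if the wrist force passes 120 N, or if a joint passes its speed limit or range.

## Working session

There is one attempt and no reset: what is moved stays moved. The work goes in short steps, each a Python script; the robot and the scene stay as the last script left them, time stands still between calls to the robot, and variables do not carry over. Pictures are saved under pics/ and viewed, at most 10 in all, crops included, and the job is handed in when it is done.

```bash
mkdir -p pics; ls
python3 - <<'E'
from station import ctrl,sensors,optics
import cv2,numpy as np,pickle
s=sensors.read_state();print(s['t'],s['eef_pos'],s['tool_rot'],s['finger_gap'])
F={}
for n in("scene","top"):
    f=optics.grab_frame(n);F[n]=f;cv2.imwrite(f'pics/{n}0.png',f['img'][:,:,::-1]);print(n,f['fov_y'],f['cx'],f['cy'],np.round(f['world_to_cam'],3).tolist())
pickle.dump(F,open('f0.pkl','wb'))
E
```

```text
pics
0.0 [0.17125061 0.57464174 0.19777377] [ 8.79520989e-04  9.89523880e-01 -1.44366588e-01 -8.08551370e-05] 0.08530919351147913
scene 42.2608048527633 321.94990021073676 241.44547329352832 [[-0.557, 0.83, 0.01, 0.394], [0.581, 0.398, -0.71, -0.214], [-0.593, -0.39, -0.704, 1.898], [0.0, 0.0, 0.0, 1.0]]
top 42.14402277416137 321.5046052266655 234.5682078195066 [[-0.006, -1.0, -0.006, -0.114], [-0.989, 0.007, -0.149, 0.547], [0.149, 0.006, -0.989, 1.605], [0.0, 0.0, 0.0, 1.0]]
```

View pics/scene0.png

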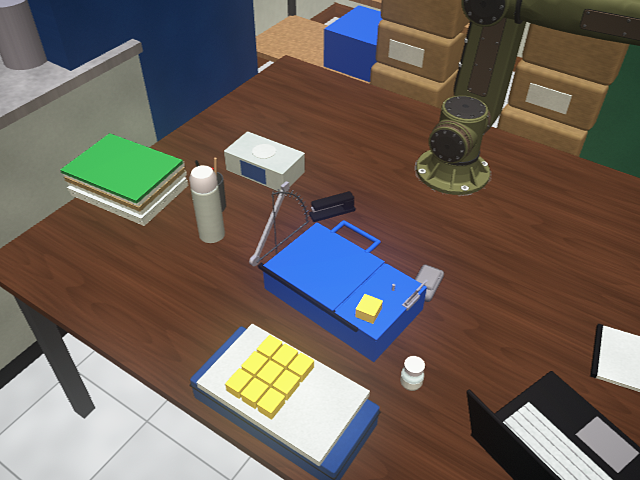

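View pics/top0.png

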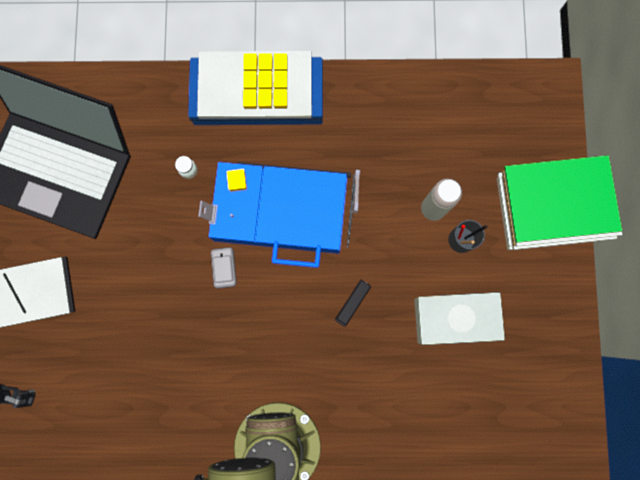

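The scene view shows the pointer from its hinge at (255,262) to its tip at (285,185), and the hasp open at (430,280). The top view shows case corners near (219,163), (348,173), (340,252) and (209,240), with the bar at (297,263).

```bash
cat > h.py <<'E'
import numpy as np,cv2,pickle
def ray(f,uv):
    fl=240/np.tan(np.radians(f['fov_y']/2));W=f['world_to_cam'];R=W[:3,:3]
    d=R.T@np.array([(uv[0]-f['cx'])/fl,(uv[1]-f['cy'])/fl,1]);return -R.T@W[:3,3],d
def onplane(f,uv,p,n):
    o,d=ray(f,uv);return o+d*(np.dot(np.subtract(p,o),n)/np.dot(d,n))
def proj(f,p):
    fl=240/np.tan(np.radians(f['fov_y']/2));W=f['world_to_cam'];c=W[:3,:3]@p+W[:3,3]
    return np.array([f['cx']+fl*c[0]/c[2],f['cy']+fl*c[1]/c[2]])
E
python3 - <<'E'
from h import *
F=pickle.load(open('f0.pkl','rb'));f=F['top']
hsv=cv2.cvtColor(f['img'],cv2.COLOR_RGB2HSV)
m=cv2.inRange(hsv,(100,150,60),(125,255,255));m[:140]=0;m[300:]=0;m[:,:180]=0;m[:,380:]=0
m2=cv2.morphologyEx(cv2.morphologyEx(m,cv2.MORPH_CLOSE,np.ones((9,9))),cv2.MORPH_OPEN,np.ones((15,15)))
c=max(cv2.findContours(m2,0,2)[0],key=cv2.contourArea)
r=cv2.boxPoints(cv2.minAreaRect(c));print(r.tolist())
P=[onplane(f,u,(0,0,.085),(0,0,1)) for u in r];print(np.round(P,4).tolist(),[np.linalg.norm(P[i]-P[i-1]).round(4) for i in range(4)])
ap=cv2.approxPolyDP(c,6,True)[:,0];print([(a.tolist(),onplane(f,a,(0,0,.085),(0,0,1)).round(4).tolist()) for a in ap])
a=cv2.resize(F['scene']['img'][170:370,235:455],None,fx=3,fy=3,interpolation=2)
b=cv2.resize(f['img'][150:280,190:370],None,fx=3,fy=3,interpolation=2)
cv2.imwrite('pics/a.png',a[:,:,::-1]);cv2.imwrite('pics/b.png',b[:,:,::-1])
E
```

```text
[[209.3775177001953, 241.0359649658203], [217.0314483642578, 160.66966247558594], [346.85394287109375, 173.03370666503906], [339.20001220703125, 253.40000915527344]]
[[0.5243, 0.171, 0.085], [0.7367, 0.1554, 0.085], [0.701, -0.1841, 0.085], [0.4902, -0.1621, 0.085]] [np.float64(0.3348), np.float64(0.213), np.float64(0.3414), np.float64(0.212)]
[([217, 191], [0.6555, 0.1539, 0.085]), ([214, 240], [0.5269, 0.1592, 0.085]), ([339, 250], [0.499, -0.1617, 0.085]), ([345, 173], [0.7012, -0.1793, 0.085]), ([246, 166], [0.7218, 0.0793, 0.085]), ([245, 190], [0.6577, 0.0811, 0.085])]
```

View pics/a.png

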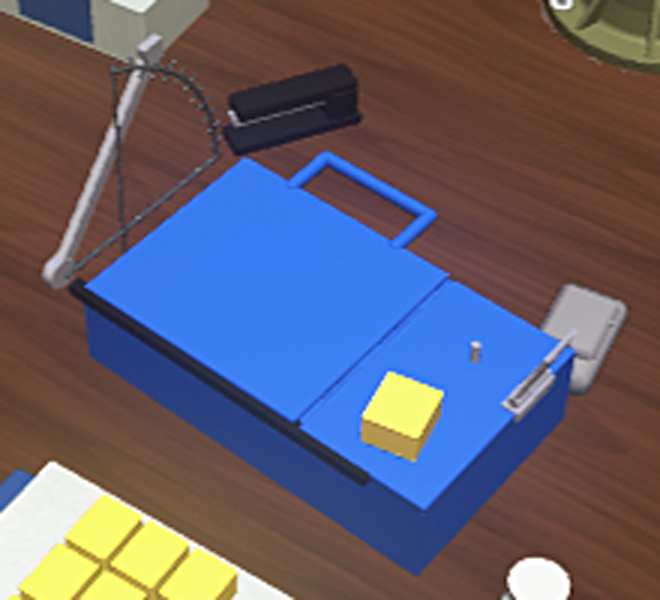

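View pics/b.png

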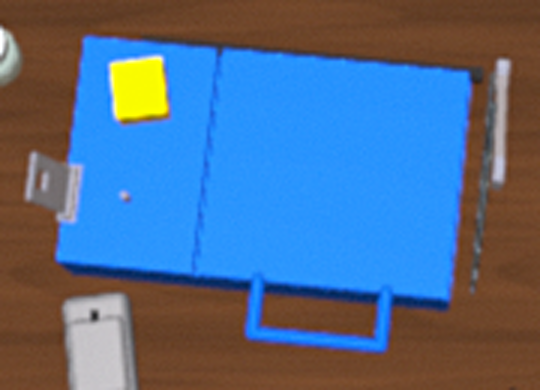

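Crop a (scene, 3x) shows the pointer hinge at (57,270) and its tip at (152,42), the stud top at (476,344), and the bar between (327,155) and (433,215). Crop b (top, 3x) shows the stud at (124,196), the bar middle at (316,339), and the hasp's free end at x≈30, y 152-203.

Run:
```python
from h import *
F=pickle.load(open('f0.pkl','rb'));T,S=F['top'],F['scene']
A=lambda x,y:(235+(x+.5)/3-.5,170+(y+.5)/3-.5)
B=lambda x,y:(190+(x+.5)/3-.5,150+(y+.5)/3-.5)
pts=[(T,B(124,196),(-.04,.115,.106)),(T,B(316,339),(-.145,-.06,.085)),(T,B(85,38),(.1,.17,.085)),(T,B(60,262),(-.1,.17,.085)),(T,B(448,300),(-.1,-.168,.088)),
(S,A(476,344),(-.04,.115,.106)),(S,A(381,184),(-.145,-.06,.085)),(S,A(425,512),(.1,.17,.085)),(S,A(247,158),(-.1,-.168,.088))]
W=np.array([onplane(f,u,(0,0,p[2]),(0,0,1))[:2] for f,u,p in pts]);M=np.array([p[:2] for _,_,p in pts])
wm,mm=W.mean(0),M.mean(0);U,_,Vt=np.linalg.svd((M-mm).T@(W-wm));R=(U@Vt).T;t=wm-R@mm
yaw=np.arctan2(R[1,0],R[0,0]);print('case',t,yaw,np.linalg.det(R));print(np.round((M@R.T+t-W)*1000,1).tolist())
R3=np.eye(3);R3[:2,:2]=R;t3=np.r_[t,0];np.savez('case.npz',R=R3,t=t3)
loc=lambda w:R3.T@(w-t3)
wp=lambda p:R3@np.array(p)+t3
def pl(f,uv,p,ax): return loc(onplane(f,uv,wp(p),R3[:,ax]))
for n,u,f in(('hinge',A(57,270),S),('tip',A(152,42),S),('hingeT',B(503,66),T),('tipT',B(498,180),T)):
    print(n,pl(f,u,(0,-.196,0),1).round(4))
a=pl(S,A(57,270),(0,-.196,0),1);b=pl(S,A(150,48),(0,-.196,0),1);print('angle',np.arctan2(b[2]-a[2],a[0]-b[0]),np.arctan2(b[2]-.085,.1-b[0]),np.hypot(b[2]-.085,.1-b[0]))
h=pl(T,B(31,177),(-.04,0,0),0);print('hasp tip (x=-40 plane)',h)
# intersection of tip ray with circle r=.065
o,d=ray(T,B(31,177));o=loc(o);d=R3.T@d;
for th in np.arange(1.5,2.5,.1):
    q=np.array([-.04,.165-.065*np.cos(th),.092+.065*np.sin(th)]);print(round(th,1),(proj(T,wp(q))-B(31,177)).round(1),end=';')
```

```text
case [ 0.61501533 -0.00408221] -0.1061449372483401 1.0000000000000002
[[-0.6, 1.2], [-2.6, 0.6], [0.2, 1.6], [-1.2, 5.1], [-1.7, 1.1], [-0.4, -1.6], [6.5, -1.7], [0.3, -2.6], [-0.6, -3.6]]
hinge [ 0.1004 -0.196   0.0869]
tip [-0.021  -0.196   0.2488]
hingeT [ 0.1036 -0.196   0.1135]
tipT [-0.0274 -0.196   0.2769]
angle 0.9241482345486342 0.9314690751398799 0.19849891099752656
hasp tip (x=-40 plane) [-0.04        0.18275652  0.15958162]
1.5 [9.2 1.1];1.6 [6.6 0.8];1.7 [4.  0.6];1.8 [1.5 0.4];1.9 [-0.8  0.3];2.0 [-3.   0.3];2.1 [-5.1  0.3];2.2 [-6.9  0.3];2.3 [-8.6  0.5];2.4 [-10.    0.6];
```

```bash
cat >> h.py <<'E'
from scipy.spatial.transform import Rotation as Ro
try:
    c=np.load('case.npz');CR,CT=c['R'],c['t']
except Exception: pass
def w(x,y,z): return CR@np.array([x,y,z])+CT
def quat(xax,zax=(0,0,-1.)):   # axes in the case frame -> world wxyz
    x=np.array(xax,float);z=np.array(zax,float);M=CR@np.c_[x,np.cross(z,x),z]
    q=Ro.from_matrix(M).as_quat();return q[[3,0,1,2]]
E
python3 - <<'E'
from h import *
from station import ctrl,sensors,optics
def st(n):
    s=sensors.read_state();print(n,round(s['t'],2),(CR.T@(s['eef_pos']-CT)).round(4),s['contact_force'].round(1) if hasattr(s['contact_force'],'round') else s['contact_force'])
best=None
for sg in(1,-1):
    q=quat((0,sg,0));j=ctrl.inverse_kinematics(w(-.04,.235,.2),q);print(sg,j)
    if j is not None and (best is None or abs(j[5])<best[0]): best=(abs(j[5]),q)
q=best[1]
ctrl.set_gripper(0.0,30)
ctrl.move_ptp(w(-.04,.235,.2),q);st('above')
ctrl.move_linear(w(-.04,.235,.125),vel=.1);st('low')
ctrl.move_linear(w(-.04,.155,.127),vel=.05);st('pushed')
ctrl.move_linear(w(-.04,.140,.112),vel=.04);st('over')
ctrl.move_linear(w(-.04,.140,.097),vel=.03);st('down')
for z in(.095,.093,.091,.089):
    ctrl.move_linear(w(-.04,.140,z),vel=.02);ctrl.sleep(.1);st(z)
    if abs(sensors.read_state()['contact_force'][2])>8: break
ctrl.sleep(.3);st('end')
f=optics.grab_frame('scene');cv2.imwrite('pics/c.png',cv2.resize(f['img'][170:370,235:455],None,fx=3,fy=3)[:,:,::-1])
E
```

```text
1 [ 0.68156435  0.15773977  0.21301785  0.         -1.62607441  2.35388337]
-1 [ 0.68156435  0.15773977  0.21301785  0.         -1.62607441 -0.78770929]
above 2.84 [-0.0405  0.2359  0.2   ] [-0.4  0.7  0.8]
low 3.74 [-0.0396  0.2352  0.126 ] [-0.7  0.5  0.7]
pushed 5.49 [-0.04    0.1552  0.1269] [-0.1  0.1  0.3]
over 6.17 [-0.0399  0.1399  0.1121] [ 0.4 -1.7 -0.2]
down 6.83 [-0.0399  0.14    0.097 ] [-0.6  0.   0.7]
0.095 7.17 [-0.04    0.14    0.0951] [ 0.7  0.1 -0.8]
0.093 7.53 [-0.04   0.14   0.093] [-0.5 -0.7 -0.4]
0.091 7.88 [-0.04   0.14   0.091] [-0.2 -0.4 -0.4]
0.089 8.22 [-0.04   0.14   0.089] [-0.3  0.2  0.4]
end 8.53 [-0.04   0.14   0.089] [ 0.6  1.1 -0.2]
```

View pics/c.png

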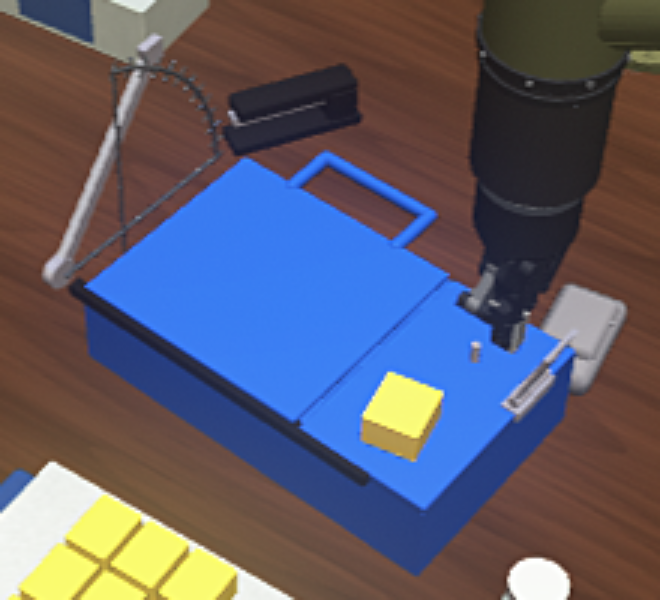

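The picture shows the hasp still open, with its plate edge at (515,405)-(575,335), and the fingertip at about (513,345), beside it. I'll project the expected points to find the offset.

Run:
```python
from h import *
F=pickle.load(open('f0.pkl','rb'))
from station import sensors,optics
T=optics.grab_frame('top');S=optics.grab_frame('scene');st=sensors.read_state()
print(st['eef_pos'],st['tool_rot'],st['finger_gap'])
for n,p in dict(tcp=st['eef_pos'],tcpup=st['eef_pos']+[0,0,.05],hinge=w(-.04,.165,.092),hl=w(-.06,.165,.092),hr=w(-.02,.165,.092),stud=w(-.04,.115,.106),tip=w(-.04,.184,.154),tl=w(-.06,.184,.154),tr=w(-.02,.184,.154)).items():
    a=proj(S,p);b=proj(T,p);print(n,'a',((a-[235,170])*3).round(0),'b',((b-[190,150])*3).round(0))
a=cv2.resize(S['img'][250:320,370:450],None,fx=5,fy=5,interpolation=2);b=cv2.resize(T['img'][185:255,180:260],None,fx=5,fy=5,interpolation=2)
cv2.imwrite('pics/d.png',np.hstack([a,b])[:,:,::-1])
```

```text
[0.59006311 0.1393555  0.08900544] [-8.72734683e-06 -6.68596038e-01  7.43625805e-01  1.33175801e-06] -0.0002854721120472586
tcp a [498. 372.] b [ 96. 196.]
tcpup a [505. 329.] b [ 86. 186.]
hinge a [526. 386.] b [ 66. 193.]
hl a [540. 371.] b [ 63. 216.]
hr a [511. 402.] b [ 69. 170.]
stud a [473. 342.] b [122. 196.]
tip a [556. 344.] b [ 30. 177.]
tl a [571. 329.] b [ 27. 201.]
tr a [541. 360.] b [ 33. 153.]
```

View pics/d.png

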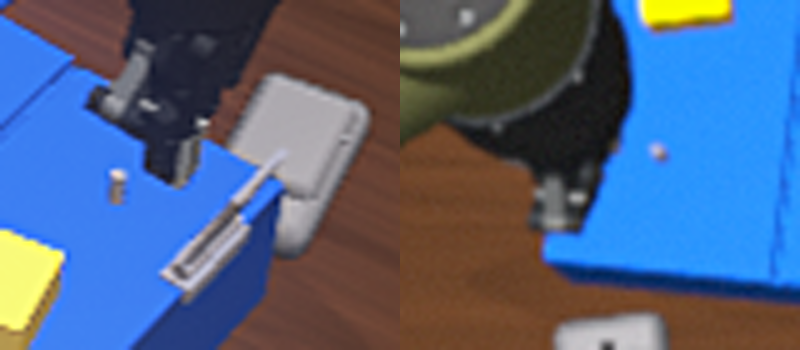

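In the scene picture, crop d, the fingertip bottom sits at crop-a (506,350). Its vertical projection would be (498,372), so the real tip appears about 22 mm higher than the reported TCP, which would put it over the hasp. I'll check with a guarded touch on the bare case top at z = 85 mm.

Run:
```python
from h import *
from station import ctrl,sensors,optics
for z in np.arange(.087,.052,-.002):
    ctrl.move_linear(w(-.04,.140,z),vel=.02);s=sensors.read_state();fz=np.mean([s['contact_force'][2]]+[ (ctrl.sleep(.02),sensors.read_state()['contact_force'][2])[1] for _ in range(3)])
    print(round(z,3),round(s['eef_pos'][2],4),round(fz,1),end='; ')
    if abs(fz)>4: break
print(sensors.read_state()['t'])
```

```text
0.087 0.0867 0.0; 0.085 0.0848 -0.1; 0.083 0.0828 -0.0; 0.081 0.0808 0.3; 0.079 0.0788 0.2; 0.077 0.0768 0.1; 0.075 0.0748 -0.5; 0.073 0.0728 -0.0; 0.071 0.0708 -0.1; 0.069 0.0688 -0.1; 0.067 0.0668 -0.4; 0.065 0.0648 0.3; 0.063 0.0628 -0.3; 0.061 0.0608 -0.1; 0.059 0.0587 -0.3; 0.057 0.0568 -0.3; 0.055 0.0548 0.3; 0.053 0.0529 -0.2; 14.075
```

Run:
```python
from h import *
from station import ctrl,sensors,optics
S=optics.grab_frame('scene');T=optics.grab_frame('top');W=optics.grab_frame('wrist')
a=cv2.resize(S['img'][230:330,370:450],(400,500),interpolation=2);b=cv2.resize(W['img'],(400,300))
c=cv2.resize(T['img'][190:240,190:290],(400,200),interpolation=2)
cv2.imwrite('pics/e.png',np.hstack([a,np.vstack([b,c])])[:,:,::-1])
p=sensors.read_state()['eef_pos'];C=W['world_to_cam'];print(p,(proj(S,p)-[370,230])*5,proj(W,p),-C[:3,:3].T@C[:3,3],C[2,:3])
for n,q in dict(stud=w(-.04,.115,.106),hinge=w(-.04,.165,.092)).items(): print(n,proj(W,q))
```

```text
[0.59004161 0.13936621 0.0529737 ] [147.45000075 370.57691561] [322.3538312  278.80559034] [0.58203099 0.06185142 0.22792886] [ 0.03280177  0.30438963 -0.95198267]
stud [322.47612933 275.35601925]
hinge [322.34219375 366.11969039]
```

View pics/e.png

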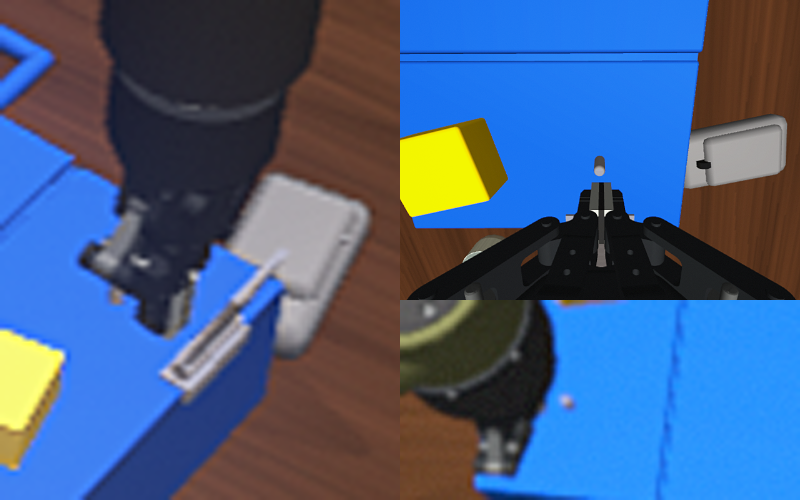

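The fingertip bottom is at about (168,328) in the scene crop, which puts its real height near 85 mm while the report says 53 mm. The fingers therefore end about 30 mm behind the reported TCP. I'll continue the guarded touch to find the exact offset.

Run:
```python
from h import *
from station import ctrl,sensors,optics
for z in np.arange(.052,.034,-.001):
    ctrl.move_linear(w(-.04,.140,z),vel=.02);F=[]
    for _ in range(3): ctrl.sleep(.02);F.append(sensors.read_state()['contact_force'])
    f=np.mean(F,0);print(round(z,3),round(sensors.read_state()['eef_pos'][2],4),f.round(1),end='; ')
    if abs(f[2])>4: break
s=sensors.read_state();print(s['t'],s['finger_gap'],s['joints'])
```

```text
0.052 0.0527 [-2.  -0.   4.5]; 14.525 -0.0001250864868336619 [ 5.62071255e-01  8.85724991e-02 -1.31377749e-01  3.07240518e-04
 -1.35026955e+00 -6.68111491e-01]
```

Contact comes at a reported 52.7 mm where the surface is 85 mm, so the tip offset is 32.5 mm. I'll redo the hasp with that correction.

```bash
cat >> h.py <<'E'
D=.0325   # fingertips end this far behind the reported TCP (measured by touch)
E
python3 - <<'E'
from h import *
from station import ctrl,sensors,optics
def go(y,z,v): 
    ctrl.move_linear(w(-.04,y,z-D),vel=v);s=sensors.read_state();print(y,z,round(s['t'],2),(s['eef_pos'][2]+D).round(4),np.round(s['contact_force'],1))
go(.14,.2,.15);go(.235,.2,.15);go(.235,.125,.12);go(.155,.127,.06);go(.14,.112,.05);go(.14,.097,.03)
for z in(.095,.094,.093,.092):
    go(.14,z,.02);ctrl.sleep(.1);f=sensors.read_state()['contact_force'];print(np.round(f,1))
    if f[2]>8: break
ctrl.sleep(.25)
S=optics.grab_frame('scene');W=optics.grab_frame('wrist')
cv2.imwrite('pics/f.png',np.hstack([cv2.resize(S['img'][240:320,370:450],(400,400),interpolation=2),cv2.resize(W['img'][120:],(400,300))[:,:].repeat(1,0) if 0 else cv2.copyMakeBorder(cv2.resize(W['img'],(400,300)),0,100,0,0,0)])[:,:,::-1])
E
```

```text
0.14 0.2 15.44 0.1984 [ 0.4  0.3 -0.2]
0.235 0.2 16.23 0.2 [ 0.4 -0.3 -0.2]
0.235 0.125 17.0 0.1262 [-0.5  0.4 -0.2]
0.155 0.127 18.48 0.1269 [-1.1  0.1  0.3]
0.14 0.112 19.06 0.1118 [ 0.1 -0.4  0.1]
0.14 0.097 19.71 0.0968 [ 0.1 -0.1  1.4]
0.14 0.095 19.96 0.0949 [-0.8 -0.2 -0.2]
[ 0.9  0.1 -0.1]
0.14 0.094 20.31 0.0942 [-0.6 -0.6  1.4]
[0.8 0.3 1.2]
0.14 0.093 20.66 0.0942 [-2.8 -0.9  4.5]
[-3.  -0.3  4.6]
0.14 0.092 21.01 0.0941 [-5.3 -0.1  9.6]
[-5.8  0.1 10.2]
```

View pics/f.png

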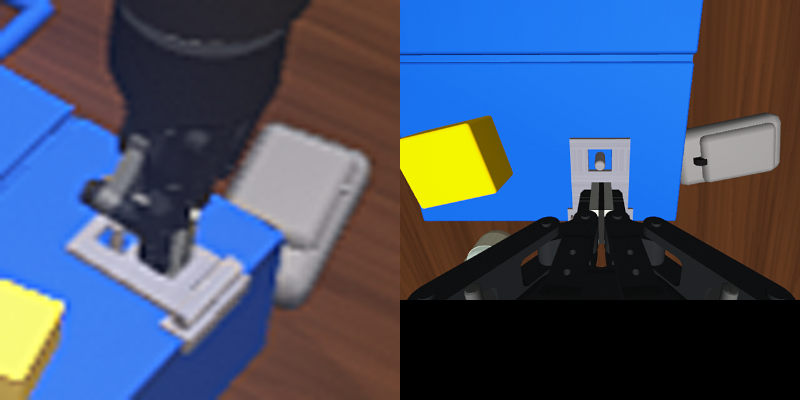

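The hasp lies flat with the stud through its slot (at (600,155) in the wrist view), and contact was at 94 mm as specified. Next I'll grip the bar.

Run:
```python
from h import *
from station import ctrl,sensors,optics
def rep(n):
    s=sensors.read_state();print(n,round(s['t'],2),(CR.T@(s['eef_pos']-CT)+[0,0,D]).round(4),np.round(s['contact_force'],1),round(s['finger_gap'],4),np.round(s['grip_force'],1))
ctrl.move_linear(w(-.04,.14,.15-D),vel=.15)
q=quat((0,-1,0));print(ctrl.inverse_kinematics(w(-.145,-.06,.065-D),q))
ctrl.move_linear(w(-.145,-.06,.15-D),vel=.25);ctrl.set_gripper(.042,25);rep('above')
W=optics.grab_frame('wrist');print('bar proj',proj(W,w(-.145,-.06,.085)))
m=cv2.inRange(cv2.cvtColor(W['img'],cv2.COLOR_RGB2HSV),(100,150,60),(125,255,255))
cv2.imwrite('pics/g.png',cv2.resize(W['img'],(480,360))[:,:,::-1])
```

```text
[ 0.33051555 -0.28716504 -0.51701149  0.         -1.34094987 -0.43666049]
above 23.52 [-0.1449 -0.0598  0.1499] [ 0.1 -0.  -0. ] 0.0421 0.0
bar proj [322.37677712 256.88662586]
```

View pics/g.png

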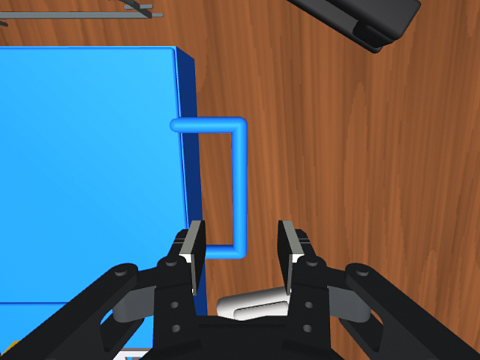

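The wrist view shows the bar at column ~240 (320 at full size, 322 predicted), centred between the fingers. I'll descend, grip and lift along the arc.

Run:
```python
from h import *
from station import ctrl,sensors,optics
def rep(n):
    s=sensors.read_state();print(n,round(s['t'],2),(CR.T@(s['eef_pos']-CT)+[0,0,D]).round(4),np.round(s['contact_force'],1),np.round(s['wrist_torque'],2),round(s['finger_gap'],4),np.round(s['grip_force'],1))
ctrl.move_linear(w(-.145,-.06,.065-D),vel=.12);rep('low')
ctrl.set_gripper(0,25);rep('grip')
if .008<sensors.read_state()['finger_gap']<.016:
    for th in np.linspace(0,.928,9)[1:]:
        ctrl.move_linear(w(.1-.245*np.cos(th),-.06,.065+.245*np.sin(th)-D),vel=.06);rep(round(th,3))
    ctrl.sleep(.3);rep('end')
    S=optics.grab_frame('scene');T=optics.grab_frame('top');pickle.dump(dict(scene=S,top=T),open('f1.pkl','wb'))
    cv2.imwrite('pics/i.png',cv2.resize(S['img'][150:300,235:435],(800,600),interpolation=2)[:,:,::-1])
```

```text
low 24.43 [-0.1444 -0.06    0.0659] [ 0.2 -0.1  0.4] [-0.02 -0.03 -0.08] 0.0422 0.0
grip 24.8 [-0.1431 -0.0598  0.0661] [ 5.8 -2.3 -2.6] [-0.49 -1.99 -0.01] 0.011 26.6
0.116 25.43 [-0.1415 -0.0598  0.0942] [ 7.4 -1.8 -3.3] [-0.69 -2.45 -0.02] 0.0106 26.8
0.232 26.05 [-0.1365 -0.0597  0.1219] [ 9.7 -2.3 -4.9] [-0.83 -2.95  0.04] 0.0109 27.0
0.348 26.68 [-0.1282 -0.0597  0.1486] [11.8 -3.4 -6.8] [-0.96 -3.63 -0.01] 0.0111 27.3
0.464 27.3 [-0.1172 -0.0597  0.1738] [14.  -3.3 -9.7] [-1.17 -4.04  0.09] 0.0109 27.4
0.58 27.93 [-0.1037 -0.0596  0.1979] [10.  -2.4 -8.4] [-0.92 -3.09  0.04] 0.0109 27.1
0.696 28.55 [-0.0876 -0.0596  0.2204] [ 5.4 -2.  -8.3] [-0.44 -1.69  0.01] 0.0112 26.8
0.812 29.18 [-0.0683 -0.0596  0.2421] [ 5.2 -0.6 -8.7] [ 0.04 -1.5   0.02] 0.0111 26.4
0.928 29.8 [-0.0469 -0.0596  0.261 ] [ 3.3  1.9 -7.5] [ 1.   -0.76 -0.02] 0.011 26.1
end 30.1 [-0.047  -0.0596  0.2609] [ 3.4  3.6 -8.2] [ 1.3  -0.89  0.03] 0.0112 26.1
```

View pics/i.png

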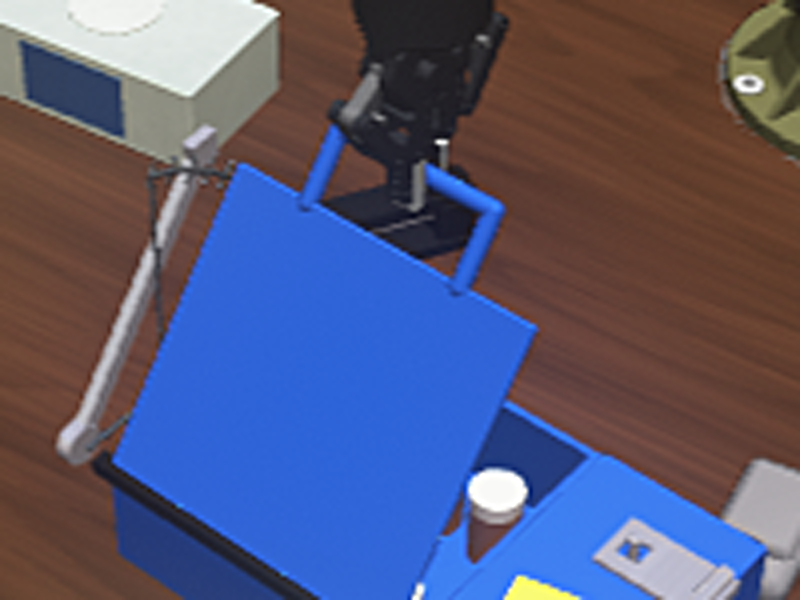

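The lid's side edge, (115,465)-(240,165), looks parallel to the pointer, (75,445)-(200,140). The hasp is still closed. I'll check both angles numerically with ray casts.

Run:
```python
from h import *
F=pickle.load(open('f1.pkl','rb'));S=F['scene']
A=lambda x,y:(235+(x+.5)/4-.5,150+(y+.5)/4-.5)
def P(u,y): return CR.T@(onplane(S,u,w(0,y,0),CR[:,1])-CT)
def ang(a,b): return np.arctan2(b[2]-a[2],a[0]-b[0])
# sub-pixel lines in the image: blue left edge of the lid, light pointer arm, by rows
img=S['img'];hsv=cv2.cvtColor(img,cv2.COLOR_RGB2HSV);blue=cv2.inRange(hsv,(100,150,60),(125,255,255))
L=[];Q=[]
for r in range(198,258):
    c=np.where(blue[r,250:320])[0]
    if len(c): L.append((250+c[0]-.5,r))
gray=((hsv[...,1]<60)&(hsv[...,2]>110))
for r in range(200,252):
    xc=254+(258-r)*125/305.; c=np.where(gray[r,int(xc)-5:int(xc)+8])[0]
    if len(c)>=2: Q.append((int(xc)-5+c.mean(),r))
for n,l,y in(('lid',L,-.168),('ptr',Q,-.196)):
    vx,vy,x0,y0=cv2.fitLine(np.float32(l),cv2.DIST_HUBER,0,.01,.01).ravel()
    f=lambda r:(x0+(r-y0)*vx/vy,r)
    a,b=P(f(255),y),P(f(200),y);print(n,len(l),a.round(4),b.round(4),'ang',ang(a,b))
print('lid corner',P(A(240,165),-.168),'r',np.linalg.norm((P(A(240,165),-.168)-[.1,0,.085])[[0,2]]),'ang',ang(np.array([.1,0,.085]),P(A(240,165),-.168)))
```

```text
lid 60 [ 0.0823 -0.168   0.1077] [-0.0058 -0.168   0.2239] ang 0.9222039568198793
ptr 52 [ 0.0932 -0.196   0.0975] [ 0.005  -0.196   0.2152] ang 0.9271313403068606
lid corner [-0.02211915 -0.168       0.24134138] r 0.19838274315404258 ang 0.907682934491727
```

The lid is at 0.922 rad and the pointer at 0.927 rad, well inside the 0.07 tolerance. The lid is held still, so I'm handing in.

Run:
```python
from station import ctrl,sensors,ticket
ctrl.sleep(.3);print(sensors.read_state()['t'],sensors.read_state()['grip_force']);print(ticket.finish_job())
```

```text
30.5 26.096303164958954
the job is handed in; nothing more can be done
None
```

I closed the hasp flat in its catch, then lifted the lid to 0.922 rad against the pointer's 0.927 rad. The job was handed in at about 30.5 s with the fingers still gripping the lid; no verdict was returned.

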